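# Turn the trivet leaf cork-up and present the tomato dish over it

## Task

First fold the leaf of the bamboo trivet right over by its round yellow peg, so that it lies flat on the other half of the base with its cork face up. Then lift the white dish by the wooden bar of its arch, carry it over the middle of the cork leaf and turn it a quarter turn so that its blue lip points the same way as the peg now sticks out of the leaf, keeping the dish level and the loose tomato in its middle all the way. Finish while still holding the dish there, level and still, about 8 cm above the cork, and leave the mug, the spice jar and the spoon where they are.

Things in the scene. Friction and masses are not known exactly. Their poses are not given: they have to be found in the camera images.
- trivet: Folding trivet fixed to the worktop: pale bamboo base 150 mm (its x) by 256 mm (its y), 20 mm thick; origin under its centre on the worktop, z up. A brass hinge line runs along its x axis through y = 0 at z = 27 mm and splits it into a -y half (robot's right) and a +y half (robot's left).
- leaf (a joint): Angle of the trivet's leaf about the hinge, rad: 0 = flat on the -y half, steel face up; pi/2 = upright; pi (stop) = flat on the +y half, cork face up. Starts at 0 to 0.5. The hinge is stiff: the leaf stays where left, about 2 to 3 N at the peg moves it. Leaf 140 mm (x) by 120 mm by 12 mm thick, from 4 to 124 mm from the hinge line, which lies in its middle plane; 0.18 kg.
- peg (a point): Grip point on the leaf's yellow round peg, 14 mm diameter, which sticks out 55 mm from the leaf's robot-side edge along the trivet's -x (before and after folding) and may turn in the fingers. The point is on its axis, 30 mm out from the leaf, at trivet x = -100 mm, 110 mm from the hinge line; 27 mm above the worktop when the leaf lies flat either way. Only the worktop is under it.
- landing (a point): Middle of the upper face of the leaf once it is folded over (cork up), fixed in the trivet's frame at x = 0, y = +64 mm, z = 33 mm; axes as the trivet's.
- dish: White round dish 156 mm across, 27 mm high, with a steel arch and wooden grip bar over it; 0.2 to 0.45 kg. Inside: a shallow funnel (9 degree slope), 24 mm flat middle. Origin: centre of its underside; z up; x points to the blue lip. Starts on the worktop right of the trivet, lip roughly along the trivet's +y (within 9 degrees), so the turn is anticlockwise from above.
- dish_grip (a point): Middle of the wooden grip bar, 110 mm above the dish's underside on its axis. The bar is 14 mm thick (dish x), 64 mm long (dish y) and 20 mm high: pinch it from above, closing along dish x. The axes are the dish's.
- dish_lip (a point): Tip area of the blue lip (34 mm wide), 88 mm from the dish's axis along dish +x, 26 mm above its underside.
- tomato_center (a point): Centre of a loose red tomato, a ball 36 mm in diameter, 30 g, free to roll in the dish; at rest in the middle it is 24 mm above the dish's underside. Its axes turn as it rolls.
- mug: Bystander: blue mug 80 mm across, 90 mm high, handle at its +y; origin under its centre.
- spice_jar: Bystander: amber spice jar with black cap, 44 mm across, 90 mm high; origin under its centre.
- spoon: Bystander: wooden spoon 220 mm long lying along its x axis; origin under its middle.
There are look-alikes about, which are no part of the job. There is more than one size of the dish; the job needs the largest.

How it is judged:
By the outcome, as a careful person would: the job done as asked, in the order asked, and still so for the second after the job is handed in, while the arm keeps its last pose, push and grip.
It also fails if it takes over 64 s, if anything falls off the work surface, if the arm or the gripper's body presses on something with over 40 N, if the wrist force passes 120 N, or if a joint passes its speed limit or range.

## Robot

A 6-joint arm with a two-finger parallel gripper is mounted at the origin on the work surface. World frame = base frame: x ahead of the robot, y to its left, z up, the work surface at z = 0. Lengths are in mm, angles in rad, forces in N, time in s.
With the tool pointing down it reaches from about 400 to 825 mm from the base axis. Payload 7 kg.
Tool frame: the origin (TCP) lies between the finger pads; the fingertips stand robot.tcp_to_tips ahead of it and the grasp point (between the pads) lies 8 mm behind it (robot.tcp_to_tips is the distance from the TCP to the fingertips, in mm); x points along the fingers, y is the direction in which the jaws open and shut, and the axes are right-handed (so a half turn about x gives the same grasp; the last joint's range is limited). The gripper opens to 85 mm and grips with 20 to 120 N. Pads are 22 mm wide; open, the fingers measure 114 mm over their backs; the gripper's body (76 mm by 85 mm) begins 54 mm behind the grasp point. The pads swing forward as they close: fully open they stand 13 mm farther back than shut.
Start: joints at [-0.94, 0.359, 0.012, 0, -1.224, -0.288], TCP at [226.857, -635.713, 242.302] pointing down, gripper open.
Joint ranges: [-3.07, 3.07], [-1.43, 2.12], [-1.02, 1.25], [-3.03, 1.67], [-3.05, -0], [-3.03, 3.03]. Speed limits (rad/s): [2.39, 2.39, 3.01, 3.14, 3.14, 3.14].

## Interface

Orientations are given as a 3x3 rotation matrix whose columns are the frame's x, y, z axes.
In Python, from station import robot, camera gives the robot as it stands. The module is installed in compiled form; this text tells all that it offers.
- The arm moves only by the tool carry_out, never from a script. Its argument "motion" is one flat list of numbers, 7 for each row, row after row: the turn, a rotation vector about the tool's x, y, z in degrees, then the shift along the tool's x, y, z in mm, then the finger opening in mm, from 0 to 85.4. A call has 1 to 5 rows; each row is the pose to reach, as a shift and turn from the pose commanded when the call began, along the tool's axes at that moment; what a row does not reach only later rows make up. A row lasts 1/8 s, in which the tool goes at most 62.5 mm and 10.7 degrees, less where a joint would pass 70% of its speed; a pose out of reach is approached as far as the arm can. A call with a gripper value outside its range is refused whole. The fingers move at their own pace and stop on an object; "newtons" is the grip in N (left out, the last holds). Time passes only in rows, so rows that repeat a pose let the fingers close. It gives the time, the measured TCP pose, the force and the opening at its end, in the units of the state.
- robot.sense(): the state, without advancing time (a new reading comes with each control period).
- camera(name): name is "side" or "top" or "wrist"; returns a dict with "pixels" (480x640x3 uint8, blue, green, red), "vertical_fov" (degrees; the focal length in pixels is half the picture's height over the tangent of half this angle, whatever the lens; pixels are square), "cx", "cy" (the principal point, pixels), "rvec" (rotation vector, rad) and "tvec" (3), from world to camera coordinates, as OpenCV has them. Camera axes: x right, y down, z forward; pixel columns grow to the right and rows downward; lengths in mm; the calibration is good to about 2 mm. A picture is of the moment at which its call begins. There is no depth.
- robot.finish_job(): hands the job in, once; it reports no verdict.
The state is a dict: "t": time; "qpos": joint angles; "dq": joint speeds; "joint_efforts": joint torques, N m; "position": TCP position; "tool_rot": TCP orientation; "force": force on the tool from outside, world axes, zero at the start; "wrist_torque": the same for the moment, N m; "gripper_width": finger opening in mm.
Only numpy, scipy, OpenCV 4.12 (cv2) and the standard library are available. Lean on these libraries where they do the work, as an engineer would, in place of code of your own. Each camera call takes 0.05 s, during which the arm holds its last target. There are 200 camera calls.

## Working session

There is one attempt and no reset: what is moved stays moved. The work goes in short steps, Python scripts to look and compute and a tool call to move; the robot and the scene stay as the last step left them, time stands still between calls to the robot, and variables do not carry over. Pictures are saved under pics/ and viewed, about 8 in all and at most 12, crops included, and the job is handed in when it is done.

Besides the shell and the picture viewer there is one more tool, called after ">>>" by a JSON object that holds its "name" and its "arguments", one argument or row to a line. carry_out: Moves the arm, as the interface text tells. Its arguments: {"type":"object","properties":{"motion":{"type":"array"},"newtons":{"type":"number"}},"required":["motion"]}

```bash
mkdir -p pics; cat > h.py <<'E'
import numpy as np, cv2
from station import robot, camera
def shot(name,fn=None):
    c=camera(name)
    if fn: cv2.imwrite('pics/'+fn,c['pixels'])
    return c
def cam(c):
    f=240/np.tan(np.radians(c['vertical_fov'])/2)
    R=cv2.Rodrigues(np.array(c['rvec'],float))[0]; t=np.array(c['tvec'],float).ravel()
    return f,R,t
def ray(c,u,v):
    f,R,t=cam(c); d=R.T@np.array([(u-c['cx'])/f,(v-c['cy'])/f,1]); return -R.T@t,d
def onz(c,u,v,z):
    o,d=ray(c,u,v); return o+d*(z-o[2])/d[2]
def proj(c,p):
    f,R,t=cam(c); q=R@np.array(p,float)+t; return q[0]/q[2]*f+c['cx'],q[1]/q[2]*f+c['cy']
E
python3 - <<'E'
from h import *
import pickle
d={n:shot(n) for n in('side','top')}
pickle.dump(d,open('c0.pkl','wb'))
for n,c in d.items():
    f,R,t=cam(c); print(n,f,c['cx'],c['cy'],(-R.T@t).round())
cv2.imwrite('pics/a.png',d['top']['pixels']);cv2.imwrite('pics/b.png',d['side']['pixels'])
s=robot.sense();print(s['tool_rot'],s['position'],robot.tcp_to_tips,s['gripper_width'],s['t'])
E
```

```text
side 450.24979416530465 318.0221576350343 244.3221406282283 [ 518. -806.  589.]
top 436.45389853919255 319.13867366762776 234.6907230380095 [471. -98. 913.]
[[-6.22311734e-04 -3.36042254e-01  9.41846705e-01]
 [ 1.33228217e-03  9.41845773e-01  3.36042802e-01]
 [-9.99998919e-01  1.46392895e-03 -1.38418573e-04]] [ 226.72882183 -635.34022232  241.46881171] 11.0 85.31837161355128 0.1
```

View pics/a.png

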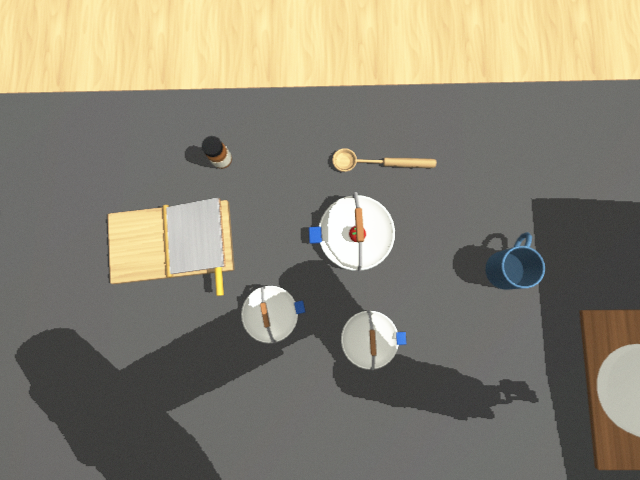

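View pics/b.png

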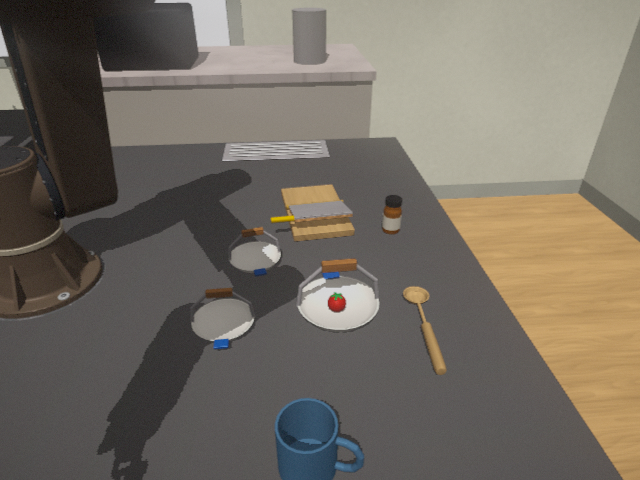

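```bash
python3 - <<'E'
from h import *
import pickle
d=pickle.load(open('c0.pkl','rb'))
H={n:cv2.cvtColor(c['pixels'],cv2.COLOR_BGR2HSV) for n,c in d.items()}
def blobs(n,lo,hi,box,amin=15):
    m=cv2.inRange(H[n],lo,hi); x0,y0,x1,y1=box
    z=np.zeros_like(m); z[y0:y1,x0:x1]=m[y0:y1,x0:x1]
    k,l,st,ce=cv2.connectedComponentsWithStats(z)
    return [(i,st[i,4],ce[i],cv2.minAreaRect(np.argwhere(l==i)[:,::-1].astype(np.float32))) for i in range(1,k) if st[i,4]>=amin]
def show(t,b):
    for i in b: print(t,i[1],i[2].round(1),cv2.boxPoints(i[3]).round(1).tolist())
show('pegT',blobs('top',(22,200,100),(32,255,255),(195,255,240,305)))
show('pegS',blobs('side',(22,200,80),(32,255,255),(260,205,305,230)))
show('lipT',blobs('top',(105,150,60),(125,255,255),(300,180,400,300)))
show('lipS',blobs('side',(105,150,40),(125,255,255),(300,255,400,320)))
show('barT',blobs('top',(5,120,60),(18,255,255),(340,190,380,255)))
show('barS',blobs('side',(3,120,30),(18,255,255),(300,250,380,285)))
show('tomT',blobs('top',(0,150,60),(4,255,255),(340,190,380,265)))
show('tomS',blobs('side',(0,150,60),(4,255,255),(320,280,360,320)))
show('dishT',blobs('top',(0,0,150),(179,40,255),(310,180,410,285),500))
show('wood',blobs('top',(10,60,100),(25,190,255),(95,190,240,295),100))
show('steel',blobs('top',(0,0,100),(179,35,255),(150,190,240,280),100))
a=cv2.resize(d['top']['pixels'][180:300,95:255],None,fx=4,fy=4,interpolation=cv2.INTER_CUBIC)
b=cv2.resize(d['side']['pixels'][170:330,240:420],None,fx=3,fy=3,interpolation=cv2.INTER_CUBIC)
cv2.imwrite('pics/c.png',a)
E
```

```text
pegS 112 [282.3 218.6] [[270.70001220703125, 217.10000610351562], [292.8999938964844, 214.89999389648438], [293.3999938964844, 220.0], [271.20001220703125, 222.1999969482422]]
lipT 189 [314.6 234.5] [[309.0, 227.0], [321.0, 227.0], [321.0, 242.0], [309.0, 242.0]]
lipS 77 [330.6 274.7] [[322.79998779296875, 273.0], [337.8999938964844, 271.6000061035156], [338.3999938964844, 276.8999938964844], [323.29998779296875, 278.20001220703125]]
barT 238 [358.9 225.4] [[351.70001220703125, 208.5], [360.70001220703125, 207.5], [364.3999938964844, 240.6999969482422], [355.3999938964844, 241.6999969482422]]
barS 378 [338.7 265. ] [[321.3999938964844, 260.29998779296875], [355.8999938964844, 258.29998779296875], [356.5, 269.5], [322.0, 271.3999938964844]]
tomT 57 [352.7 234.6] [[349.0, 227.39999389648438], [354.5, 226.8000030517578], [356.1000061035156, 241.0], [350.6000061035156, 241.60000610351562]]
tomS 187 [336.1 303.8] [[328.0, 297.0], [344.0, 297.0], [344.0, 310.0], [328.0, 310.0]]
dishT 4066 [356.9 232.8] [[303.5, 232.5], [356.5, 179.5], [410.0, 233.0], [357.0, 286.0]]
wood 776 [226.  238.4] [[218.6999969482422, 198.0], [232.0, 197.60000610351562], [234.6999969482422, 293.70001220703125], [221.5, 294.0]]
wood 4555 [141.5 246.8] [[107.0, 204.0], [217.0, 204.0], [217.0, 294.0], [107.0, 294.0]]
steel 5406 [198.5 228.1] [[150.0, 190.0], [239.0, 190.0], [239.0, 279.0], [150.0, 279.0]]
steel 127 [186.  277.7] [[159.0, 275.0], [202.0, 275.0], [202.0, 279.0], [159.0, 279.0]]
```

View pics/c.png

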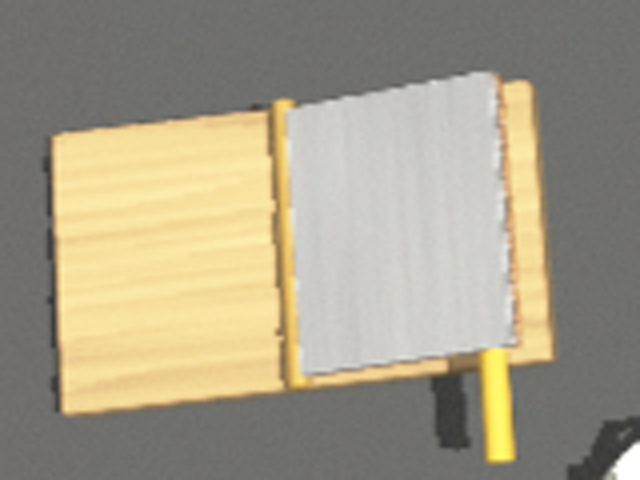

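```bash
cat >> h.py <<'E'
def tri(c1,p1,c2,p2):
    o1,d1=ray(c1,*p1);o2,d2=ray(c2,*p2)
    s=np.linalg.lstsq(np.c_[d1,-d2],o2-o1,rcond=None)[0]
    a,b=o1+s[0]*d1,o2+s[1]*d2
    return (a+b)/2,np.linalg.norm(a-b)
E
python3 - <<'E'
from h import *
import pickle
d=pickle.load(open('c0.pkl','rb'));T,S=d['top'],d['side']
np.set_printoptions(precision=1,suppress=True)
P=[onz(T,*p,20) for p in [(107.5,213.75),(227.5,200.5),(233.25,269.5),(110.75,283)]]
print(P); c=sum(P)/4
ex=(P[0]+P[1]-P[2]-P[3]);ex/=np.linalg.norm(ex);ey=P[0]+P[3]-P[1]-P[2];ey/=np.linalg.norm(ey)
print('size',np.linalg.norm(P[0]-P[3]),np.linalg.norm(P[0]-P[1]))
yaw=(np.arctan2(ex[1],ex[0])*150+np.arctan2(-ey[0],ey[1])*256)/406
print('c',c,'yaw',np.degrees([np.arctan2(ex[1],ex[0]),np.arctan2(-ey[0],ey[1]),yaw]))
print('hinge',onz(T,165.25,205,30),onz(T,168.75,276.75,30))
X=np.array([np.cos(yaw),np.sin(yaw),0]);Y=np.array([-X[1],X[0],0])
p,e=tri(T,(220,294.5),S,(271,219.6));print('pegtip',p,e)
q=p-c;print('in trivet',q@X,q@Y,p[2]); th=np.arctan2(p[2]-27,-(q@Y));print('leaf',th,np.hypot(p[2]-27,q@Y))
for n,z in (('peg0',th),('pegpi',np.pi)):
    g=c*[1,1,0]-100*X-110*np.cos(z)*Y+[0,0,27+110*np.sin(z)];print(n,g,np.hypot(g[0],g[1]))
L=c*[1,1,0]+64*Y+[0,0,33];print('landing',L,np.hypot(L[0],L[1]))
g,e=tri(T,(358.1,224.6),S,(338.9,264.8));print('bar',g,e)
ca,cb=onz(T,353.5+2.7,208,115),onz(T,359.9,241.2,115);print('barends',ca,cb)
k,e=tri(T,(314.6,234.5),S,(330.6,274.7));print('lip',k,e,onz(T,314.6,234.5,26))
print('disc',onz(T,356.9,232.8,25))
print('tom',tri(T,(357,234),S,(336.5,303)))
E
```

```text
[array([659.5, 371. ,  20. ]), array([684.2, 116.7,  20. ]), array([538.7, 101.6,  20. ]), array([513.8, 354.8,  20. ])]
size 146.60931471140916 255.52150060000798
c [599.1 236.   20. ] yaw [6.1 5.6 5.8]
hinge [674.2 244.8  30. ] [524.7 231.   30. ]
pegtip [486.9 118.5  56.3] 0.8564221562340304
in trivet -123.3945443438931 -105.61240045148301 56.2937876309652
leaf 0.2705689124476192 109.59974964794627
peg0 [510.3 120.5  56.4] 524.2945321298267
pegpi [488.5 335.4  27. ] 592.5403288352448
landing [592.6 299.7  33. ] 664.0887556515376
bar [ 612.4 -150.7  110.8] 0.5985683497653258
barends [ 643.4 -147.6  115. ] [ 580.9 -153.   115. ]
lip [608.  -66.5  25.2] 0.8859262996453817 [608.3 -66.5  26. ]
disc [ 610.8 -153.5   25. ]
tom (array([ 608.9, -153.8,   23.1]), np.float64(0.6050370328652218))
```

```bash
cat >> h.py <<'E'
from scipy.spatial.transform import Rotation as Ro
np.set_printoptions(precision=1,suppress=True)
def down(yaw):  # tool x down, tool y at heading yaw (deg)
    a=np.radians(yaw); y=np.array([np.cos(a),np.sin(a),0]); x=np.array([0,0,-1.]); return np.c_[x,y,np.cross(x,y)]
def goto(grasp,yaw,P=None,R=None):
    s=robot.sense(); P=s['position'] if P is None else P; R=s['tool_rot'] if R is None else R
    G=down(yaw); tcp=np.array(grasp)+8*G[:,0]
    print('t',s['t'],'turn',Ro.from_matrix(R.T@G).as_rotvec(degrees=True),'shift',R.T@(tcp-P),'width',s['gripper_width'],'F',np.array(s['force']))
E
python3 -c "
from h import *
goto((510.3,120.5,140),95.7)"
```

```text
t 0.1 turn [13.9 -0.  -0.1] shift [110.3 616.4 521.1] width 85.31837161355128 F [-0.3  0.  -0.2]
```

>>> {"name": "carry_out", "arguments": {
  "motion": [5, 0, 0, 0, 46, 39, 45, 10, 0, 0, 0, 92, 78, 45, 14, 0, 0, 0, 138, 117, 45, 14, 0, 0, 0, 184, 156, 45, 14, 0, 0, 0, 230, 195, 45]
}}

```text
t: 0.72
position: [333.4, -351.7, 242.1]
tool_rot: [[-0.0, -0.098, 0.995], [0.0, 0.995, 0.098], [-1.0, 0.0, -0.0]]
force: [1.4, 0.6, 0.9]
gripper_width: 45.1
```

```bash
python3 -c "
from h import *
goto((510.3,120.5,140),95.7)"
```

```text
t 0.725 turn [-0.1 -0.  -0. ] shift [110.2 452.6 222.3] width 45.10126474658136 F [1.4 0.6 0.9]
```

>>> {"name": "carry_out", "arguments": {
  "motion": [0, 0, 0, 0, 54, 26, 45, 0, 0, 0, 0, 108, 53, 45, 0, 0, 0, 5, 162, 80, 45, 0, 0, 0, 20, 216, 106, 45, 0, 0, 0, 35, 268, 132, 45]
}}

```text
t: 1.35
position: [438.4, -71.8, 207.2]
tool_rot: [[0.001, -0.099, 0.995], [0.0, 0.995, 0.099], [-1.0, 0.0, 0.001]]
force: [1.9, -0.7, 0.0]
gripper_width: 44.8
```

>>> {"name": "carry_out", "arguments": {
  "motion": [0, 0, 0, 10, 54, 26, 45, 0, 0, 0, 22, 106, 52, 45, 0, 0, 0, 34, 150, 74, 45, 0, 0, 0, 46, 176, 86, 45, 0, 0, 0, 55, 184.6, 90.3, 45]
}}

```text
t: 1.98
position: [509.9, 119.7, 151.2]
tool_rot: [[-0.001, -0.099, 0.995], [-0.001, 0.995, 0.099], [-1.0, -0.001, -0.001]]
force: [0.2, 0.1, 0.6]
gripper_width: 44.6
```

```bash
python3 - <<'E'
from h import *
goto((510.3,120.5,56.4),95.7)
c=shot('wrist'); im=c['pixels'].copy()
u=proj(c,(510.3,120.5,56.4)); print(u,proj(c,(610.8,-153,110)))
cv2.circle(im,tuple(int(round(x)) for x in u),4,(0,0,255),1)
cv2.imwrite('pics/d.png',im)
E
```

```text
t 1.975 turn [ 0.  -0.1  0. ] shift [102.8   0.8   0.6] width 44.61096995005135 F [0.2 0.1 0.6]
(np.float64(321.70917844806183), np.float64(239.49092845868603)) (np.float64(-142.89792726250948), np.float64(379.7193415655057))
```

View pics/d.png

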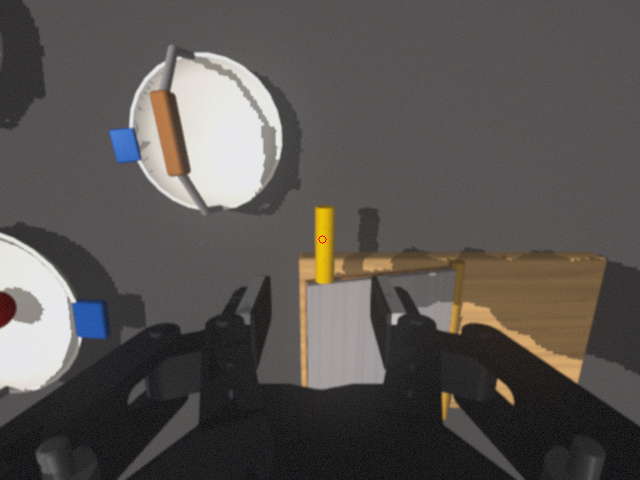

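>>> {"name": "carry_out", "arguments": {
  "motion": [0, 0, 0, 35, 1.5, 0, 45, 0, 0, 0, 70, 1.5, 0, 45, 0, 0, 0, 94, 1.5, 0, 45, 0, 0, 0, 103, 1.5, 0, 45, 0, 0, 0, 103, 1.5, 0, 0],
  "newtons": 40
}}

```text
t: 2.65
position: [509.7, 119.5, 49.4]
tool_rot: [[-0.0, -0.098, 0.995], [-0.0, 0.995, 0.098], [-1.0, -0.0, -0.001]]
force: [-0.4, -0.5, 0.4]
gripper_width: 27.9
```

>>> {"name": "carry_out", "arguments": {
  "motion": [0, 0, 0, 0, 0, 0, 0, 0, 0, 0, 0, 0, 0, 0, 0, 0, 0, 0, 0, 0, 0]
}}

```text
t: 3.02
position: [510.2, 122.1, 50.1]
tool_rot: [[0.002, -0.098, 0.995], [0.003, 0.995, 0.098], [-1.0, 0.003, 0.002]]
force: [-2.9, 9.4, -5.9]
gripper_width: 12.3
```

```bash
python3 - <<'E'
import numpy as np
th=np.r_[0.271,np.linspace(.271,np.pi,26)[1:]]
y=-109.5*np.cos(th);x=-109.5*np.sin(th)
for k in range(5):
    b=5*k; print([(round(x[i]-x[b],1),round(y[i]-y[b],1)) for i in range(b+1,b+6)])
E
```

```text
[(np.float64(-11.9), np.float64(4.1)), (np.float64(-23.2), np.float64(9.4)), (np.float64(-33.9), np.float64(16.1)), (np.float64(-43.7), np.float64(23.9)), (np.float64(-52.6), np.float64(32.8))]
[(np.float64(-7.8), np.float64(9.9)), (np.float64(-14.4), np.float64(20.6)), (np.float64(-19.7), np.float64(31.9)), (np.float64(-23.7), np.float64(43.8)), (np.float64(-26.3), np.float64(56.1))]
[(np.float64(-1.2), np.float64(12.5)), (np.float64(-0.9), np.float64(25.1)), (np.float64(0.8), np.float64(37.5)), (np.float64(3.9), np.float64(49.7)), (np.float64(8.4), np.float64(61.4))]
[(np.float64(5.8), np.float64(11.1)), (np.float64(12.8), np.float64(21.6)), (np.float64(21.0), np.float64(31.1)), (np.float64(30.3), np.float64(39.6)), (np.float64(40.4), np.float64(47.0))]
[(np.float64(10.9), np.float64(6.2)), (np.float64(22.5), np.float64(11.1)), (np.float64(34.5), np.float64(14.7)), (np.float64(46.9), np.float64(16.8)), (np.float64(59.5), np.float64(17.6))]
```

>>> {"name": "carry_out", "arguments": {
  "motion": [0, 0, 0, -11.9, 4.1, 0, 0, 0, 0, 0, -23.2, 9.4, 0, 0, 0, 0, 0, -33.9, 16.1, 0, 0, 0, 0, 0, -43.7, 23.9, 0, 0, 0, 0, 0, -52.6, 32.8, 0, 0]
}}

```text
t: 3.65
position: [507.0, 150.7, 103.9]
tool_rot: [[0.001, -0.099, 0.995], [-0.004, 0.995, 0.099], [-1.0, -0.004, 0.0]]
force: [3.9, -14.6, 8.3]
gripper_width: 12.4
```

>>> {"name": "carry_out", "arguments": {
  "motion": [0, 0, 0, -7.8, 9.9, 0, 0, 0, 0, 0, -14.4, 20.6, 0, 0, 0, 0, 0, -19.7, 31.9, 0, 0, 0, 0, 0, -23.7, 43.8, 0, 0, 0, 0, 0, -26.3, 56.1, 0, 0]
}}

```text
t: 4.28
position: [501.4, 206.8, 132.3]
tool_rot: [[0.002, -0.099, 0.995], [-0.003, 0.995, 0.099], [-1.0, -0.003, 0.002]]
force: [-7.4, -11.1, 26.6]
gripper_width: 12.6
```

>>> {"name": "carry_out", "arguments": {
  "motion": [0, 0, 0, -1.2, 12.5, 0, 0, 0, 0, 0, -0.9, 25.1, 0, 0, 0, 0, 0, 0.8, 37.5, 0, 0, 0, 0, 0, 3.9, 49.7, 0, 0, 0, 0, 0, 8.4, 61.4, 0, 0]
}}

```text
t: 4.9
position: [495.0, 270.5, 122.4]
tool_rot: [[0.002, -0.099, 0.995], [0.001, 0.995, 0.099], [-1.0, 0.001, 0.002]]
force: [-5.1, -0.3, 11.1]
gripper_width: 12.5
```

>>> {"name": "carry_out", "arguments": {
  "motion": [0, 0, 0, 5.8, 11.1, 0, 0, 0, 0, 0, 12.8, 21.6, 0, 0, 0, 0, 0, 21, 31.1, 0, 0, 0, 0, 0, 30.3, 39.6, 0, 0, 0, 0, 0, 40.4, 47, 0, 0]
}}

```text
t: 5.52
position: [490.2, 317.6, 81.0]
tool_rot: [[0.001, -0.099, 0.995], [0.001, 0.995, 0.099], [-1.0, 0.001, 0.001]]
force: [-3.4, 2.3, 6.1]
gripper_width: 12.2
```

>>> {"name": "carry_out", "arguments": {
  "motion": [0, 0, 0, 10.9, 6.2, 0, 0, 0, 0, 0, 22.5, 11.1, 0, 0, 0, 0, 0, 34.5, 14.7, 0, 0, 0, 0, 0, 46.9, 16.8, 0, 0, 0, 0, 0, 60.5, 17.6, 0, 0]
}}

```text
t: 6.15
position: [488.3, 337.7, 20.5]
tool_rot: [[0.002, -0.099, 0.995], [0.005, 0.995, 0.099], [-1.0, 0.005, 0.002]]
force: [-12.7, 12.2, 5.1]
gripper_width: 12.0
```

>>> {"name": "carry_out", "arguments": {
  "motion": [0, 0, 0, 1, 0, 0, 0, 0, 0, 0, 1, 0, 0, 0]
}}

```text
t: 6.4
position: [488.3, 337.7, 19.3]
tool_rot: [[0.001, -0.1, 0.995], [0.005, 0.995, 0.1], [-1.0, 0.004, 0.002]]
force: [-10.9, 12.2, 1.4]
gripper_width: 12.4
```

>>> {"name": "carry_out", "arguments": {
  "motion": [0, 0, 0, 3, -1.5, 0, 0, 0, 0, 0, 3, -1.5, 0, 0, 0, 0, 0, 3, -1.5, 0, 0]
}}

```text
t: 6.78
position: [488.4, 337.8, 16.5]
tool_rot: [[0.002, -0.1, 0.995], [0.007, 0.995, 0.1], [-1.0, 0.007, 0.003]]
force: [-13.6, 18.7, -0.0]
gripper_width: 12.3
```

>>> {"name": "carry_out", "arguments": {
  "motion": [0, 0, 0, 0, 0, 0, 40, 0, 0, 0, 0, 0, 0, 40, 0, 0, 0, 0, 0, 0, 40, 0, 0, 0, -30, 0, 0, 40, 0, 0, 0, -80, 0, -20, 40]
}}

```text
t: 7.4
position: [468.9, 329.3, 94.1]
tool_rot: [[-0.002, -0.097, 0.995], [-0.003, 0.995, 0.097], [-1.0, -0.003, -0.003]]
force: [-0.4, 1.2, 0.4]
gripper_width: 40.4
```

```bash
python3 - <<'E'
from h import *
print(robot.sense()['position'],robot.sense()['force'],robot.sense()['gripper_width'])
w=shot('wrist')['pixels'];s=shot('side')['pixels'][170:260,240:380]
s=cv2.resize(s,(640,411));w=cv2.resize(w,(560,420))
cv2.imwrite('pics/e.png',np.hstack([cv2.resize(w,(440,330)),cv2.resize(s,(360,330))]))
E
```

```text
[468.9 329.3  94.1] [-0.4  1.2  0.4] 40.401798576339644
```

View pics/e.png

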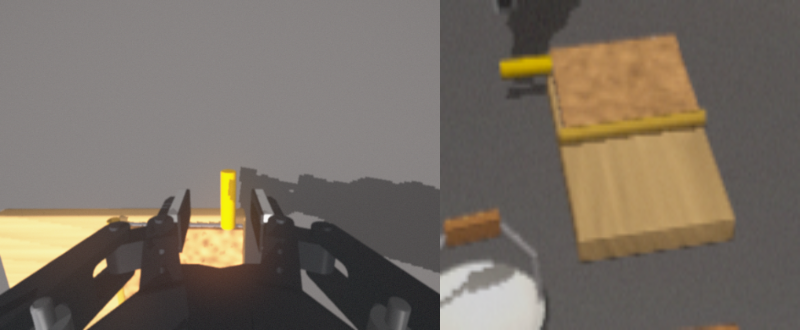

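```bash
python3 - <<'E'
from h import *
c=shot('side');t=shot('top')
X=np.array([.995,.0993,0]);Y=np.array([-.0993,.995,0]);o=np.array([599.1,236,0])
h=cv2.cvtColor(c['pixels'],cv2.COLOR_BGR2HSV)
m=cv2.inRange(h,(22,200,80),(32,255,255));m[:, :255]=0;m[:,300:]=0;m[:180]=0;m[200:]=0
p=np.argwhere(m);print(len(p),p.mean(0)[::-1],p.min(0),p.max(0))
for z in (20,27,34,41):print(z,proj(c,o-125*X+110*Y+[0,0,z]),proj(c,o-100*X+110*Y+[0,0,z]),proj(c,o-75*X+110*Y+[0,0,z]))
h=cv2.cvtColor(t['pixels'],cv2.COLOR_BGR2HSV)
m=cv2.inRange(h,(20,150,80),(34,255,255));m[:270]=0;m[310:]=0
m[:,200:]=0
p=np.argwhere(m);print(len(p), len(p) and (p.mean(0)[::-1],p.min(0),p.max(0)))
# expected dish grasp
goto((611.5,-152,180),94)
E
```

```text
84 [273.3 187.8] [185 264] [190 282]
20 (np.float64(263.58716979926197), np.float64(192.76651536842132)) (np.float64(272.52422233007064), np.float64(191.99873879734469)) (np.float64(281.4068227796384), np.float64(191.23564017037535))
27 (np.float64(263.41495106575866), np.float64(190.50588240273726)) (np.float64(272.37982799398696), np.float64(189.74268979041076)) (np.float64(281.2899169896285), np.float64(188.9841613520299))
34 (np.float64(263.2416738358526), np.float64(188.23135506091168)) (np.float64(272.2345489052417), np.float64(187.47281721243135)) (np.float64(281.17229707407125), np.float64(186.71892924957947))
41 (np.float64(263.06732832081434), np.float64(185.94280485097138)) (np.float64(272.0883769070797), np.float64(185.18899362045994)) (np.float64(281.0539564695063), np.float64(184.43981745789156))
127 (array([116.4, 288.5]), array([271, 112]), array([306, 171]))
t 7.6 turn [ 1.6  0.1 -0.1] shift [ -76.5 -494.2   94.4] width 39.60916314077611 F [-0.4 -0.  -0.2]
```

>>> {"name": "carry_out", "arguments": {
  "motion": [0, 0, 0, 0, 5.7, 20, 0, 0, 0, 0, 0, 5.7, 20, 0, 0, 0, 0, 20, 5.7, 20, 0, 0, 0, 0, 38, 5.7, 20, 0, 0, 0, 0, 45, 5.7, 20, 0],
  "newtons": 40
}}

```text
t: 8.22
position: [487.4, 336.9, 47.9]
tool_rot: [[-0.002, -0.097, 0.995], [-0.003, 0.995, 0.097], [-1.0, -0.003, -0.003]]
force: [-0.1, -0.6, 0.2]
gripper_width: -0.3
```

>>> {"name": "carry_out", "arguments": {
  "motion": [0, 0, 0, 2, 0, 0, 0, 0, 0, 0, 4, 0, 0, 0, 0, 0, 0, 4, 0, 0, 0]
}}

```text
t: 8.6
position: [488.4, 338.4, 46.3]
tool_rot: [[0.0, -0.098, 0.995], [0.001, 0.995, 0.098], [-1.0, 0.001, 0.0]]
force: [0.3, 0.2, 0.0]
gripper_width: 0.3
```

>>> {"name": "carry_out", "arguments": {
  "motion": [0, 0, 0, 2, 0, 0, 0, 0, 0, 0, 2, 0, 0, 0]
}}

```text
t: 8.85
position: [488.6, 338.6, 44.9]
tool_rot: [[0.001, -0.099, 0.995], [0.001, 0.995, 0.099], [-1.0, 0.001, 0.001]]
force: [-1.4, -0.7, 5.8]
gripper_width: -0.4
```

>>> {"name": "carry_out", "arguments": {
  "motion": [0, 0, 0, 1, 0, 0, 0, 0, 0, 0, 1, 0, 0, 0]
}}

```text
t: 9.1
position: [488.6, 338.7, 44.7]
tool_rot: [[0.001, -0.099, 0.995], [0.001, 0.995, 0.099], [-1.0, 0.001, 0.001]]
force: [-5.0, -1.8, 13.7]
gripper_width: 0.2
```

>>> {"name": "carry_out", "arguments": {
  "motion": [0, 0, 0, -40, 0, 0, 45, 0, 0, 0, -90, 0, 0, 45, 0, 0, 0, -120, -30, 6, 45, 0, 0, 0, -130, -85, 16, 45, 0, 0, 0, -133, -140, 27, 45]
}}

```text
t: 9.72
position: [529.4, 200.8, 177.4]
tool_rot: [[0.002, -0.1, 0.995], [0.002, 0.995, 0.1], [-1.0, 0.001, 0.002]]
force: [1.2, 0.0, -0.2]
gripper_width: 45.0
```

>>> {"name": "carry_out", "arguments": {
  "motion": [0, 0, 0, 0, -58, 11, 45, 0, 0, 0, 0, -116, 22, 45, 0, 0, 0, 0, -174, 33, 45, 0, 0, 0, 0, -230, 44, 45, 1.6, 0, 0, 0, -280, 53, 45]
}}

```text
t: 10.35
position: [609.6, -73.9, 176.2]
tool_rot: [[0.001, -0.07, 0.998], [0.0, 0.998, 0.07], [-1.0, 0.0, 0.001]]
force: [0.7, 0.9, 0.7]
gripper_width: 44.7
```

```bash
python3 -c "
from h import *
goto((611.3,-152,180),94)"
```

```text
t 10.35 turn [-0.  0. -0.] shift [  4.2 -78.   -3.7] width 44.701341522851735 F [0.7 0.9 0.7]
```

>>> {"name": "carry_out", "arguments": {
  "motion": [0, 0, 0, 0, -40, -2, 45, 0, 0, 0, 0, -68, -3.5, 45, 0, 0, 0, 0, -78, -3.7, 45, 0, 0, 0, 0, -78, -3.7, 45]
}}

```text
t: 10.85
position: [610.9, -150.2, 175.9]
tool_rot: [[0.0, -0.069, 0.998], [0.0, 0.998, 0.069], [-1.0, 0.0, 0.0]]
force: [0.5, 0.2, 0.8]
gripper_width: 44.9
```

```bash
python3 - <<'E'
from h import *
goto((611.3,-152,110),94)
c=shot('wrist'); im=c['pixels'].copy()
h=cv2.cvtColor(im,cv2.COLOR_BGR2HSV)
for n,lo,hi,z in (('bar',(5,120,50),(18,255,255),120),('lip',(105,150,60),(125,255,255),26.5)):
    m=cv2.inRange(h,lo,hi); m[400:]=0
    k,l,st,ce=cv2.connectedComponentsWithStats(m)
    for i in range(1,k):
        if st[i,4]>200:
            r=cv2.boxPoints(cv2.minAreaRect(np.argwhere(l==i)[:,::-1].astype(np.float32)))
            q=[onz(c,*x,z) for x in r]
            e=[q[1]-q[0],q[2]-q[1]]; e=max(e,key=np.linalg.norm)
            print(n,st[i],'ctr',sum(q)/4,'len',np.linalg.norm(e),'dir',np.degrees(np.arctan2(e[1],e[0])), onz(c,*ce[i],z))
cv2.imwrite('pics/f.png',im)
E
```

```text
t 10.85 turn [-0.  0. -0.] shift [73.9 -1.8  0.3] width 44.85115428874192 F [0.5 0.2 0.8]
bar [626   0  14  37 353] ctr [476.2  -5.5 120. ] len 16.11473397231503 dir 18.098556638842172 [476.   -4.8 120. ]
bar [ 601  156   39  106 2221] ctr [571.3  17.8 120. ] len 62.61317808333457 dir 18.098556638842208 [573.1  22.4 120. ]
bar [ 302  207   25  101 1836] ctr [ 612.4 -154.   120. ] len 62.588911126343135 dir 4.200875985267361 [ 611.2 -153.   120. ]
bar [311 354  42  33 870] ctr [ 688.3 -137.7  120. ] len 26.357342909266883 dir 93.93350640889281 [ 688.3 -137.2  120. ]
lip [473  22  25  37 807] ctr [464.1 -36.9  26.5] len 24.345890351823996 dir 11.902137332339626 [463.7 -37.2  26.5]
lip [ 403  207   31   38 1019] ctr [609.2 -66.2  26.5] len 33.049369386171975 dir -174.8182816489342 [608.8 -66.3  26.5]
```

View pics/f.png

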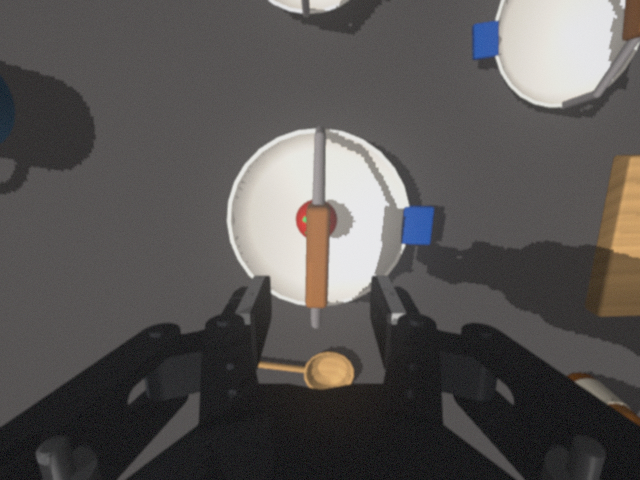

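>>> {"name": "carry_out", "arguments": {
  "motion": [0, 0, 0, 20, -2.3, 0.5, 45, 0, 0, 0, 40, -2.3, 0.5, 45, 0, 0, 0, 60, -2.3, 0.5, 45, 0, 0, 0, 70, -2.3, 0.5, 45, 0, 0, 0, 74, -2.3, 0.5, 40],
  "newtons": 70
}}

```text
t: 11.52
position: [611.7, -151.5, 101.7]
tool_rot: [[-0.0, -0.072, 0.997], [-0.0, 0.997, 0.072], [-1.0, -0.0, -0.0]]
force: [-0.3, -0.1, -0.4]
gripper_width: 39.7
```

>>> {"name": "carry_out", "arguments": {
  "motion": [0, 0, 0, 0, 0, 0, 30, 0, 0, 0, 0, 0, 0, 24, 0, 0, 0, 0, 0, 0, 20, 0, 0, 0, 0, 0, 0, 16, 0, 0, 0, 0, 0, 0, 0]
}}

```text
t: 12.15
position: [612.0, -152.3, 102.4]
tool_rot: [[0.001, -0.071, 0.998], [-0.0, 0.998, 0.071], [-1.0, -0.0, 0.001]]
force: [-0.4, 0.2, 2.5]
gripper_width: 12.6
```

>>> {"name": "carry_out", "arguments": {
  "motion": [0, 0, 0, 0, 0, 0, 0, 0, 0, 0, 0, 0, 0, 0]
}}

```text
t: 12.4
position: [612.0, -152.3, 102.4]
tool_rot: [[0.001, -0.071, 0.998], [-0.0, 0.998, 0.071], [-1.0, -0.0, 0.001]]
force: [0.3, -1.0, 3.6]
gripper_width: 13.0
```

```bash
python3 -c "
from h import *
goto((611.3,-152,110),94)
print(robot.sense()['wrist_torque'])"
```

```text
t 12.4 turn [0.  0.1 0. ] shift [ 0.4  0.4 -0.7] width 13.04056721813455 F [ 0.3 -1.   3.6]
[-0.1  0.1 -0. ]
```

>>> {"name": "carry_out", "arguments": {
  "motion": [0, 0, 0, -2, 0, 0, 0, 0, 0, 0, -6, 0, 0, 0, 0, 0, 0, -12, 0, 0, 0, 0, 0, 0, -20, 0, 0, 0, 0, 0, 0, -30, 0, 0, 0]
}}

```text
t: 13.02
position: [611.5, -152.2, 132.5]
tool_rot: [[-0.0, -0.07, 0.998], [0.0, 0.998, 0.07], [-1.0, 0.0, -0.0]]
force: [0.1, 0.1, -3.5]
gripper_width: 12.9
```

>>> {"name": "carry_out", "arguments": {
  "motion": [0, 0, 0, -12, 0, 0, 0, 0, 0, 0, -24, 0, 0, 0, 0, 0, 0, -36, 0, 0, 0, 0, 0, 0, -48, 0, 0, 0, 0, 0, 0, -60, 0, 0, 0]
}}

```text
t: 13.65
position: [611.6, -152.2, 192.7]
tool_rot: [[0.0, -0.07, 0.998], [0.0, 0.998, 0.07], [-1.0, 0.0, 0.0]]
force: [0.2, 0.3, -3.5]
gripper_width: 13.0
```

>>> {"name": "carry_out", "arguments": {
  "motion": [0, 0, 0, -10, 0, 0, 0, 0, 0, 0, -17, 0, 0, 0, 0, 0, 0, -21, 0, 0, 0, 0, 0, 0, -23, 0, 0, 0, 0, 0, 0, -23, 0, 0, 0]
}}

```text
t: 14.28
position: [611.6, -152.2, 214.7]
tool_rot: [[-0.0, -0.07, 0.998], [0.0, 0.998, 0.07], [-1.0, 0.0, -0.0]]
force: [-1.0, 0.6, -3.0]
gripper_width: 12.7
```

```bash
python3 - <<'E'
from h import *
s=robot.sense();print(s['position'],s['qpos'],s['force'],s['wrist_torque'])
w=shot('wrist')['pixels'];s=shot('side')['pixels'][150:340,240:440]
cv2.imwrite('pics/g.png',np.hstack([cv2.resize(w,(440,330)),cv2.resize(s,(347,330),interpolation=cv2.INTER_CUBIC)]))
E
```

```text
[ 611.6 -152.2  214.7] [ 0.1  0.3 -0.1 -0.  -1.1 -1.6] [-1.   0.6 -3. ] [0. 0. 0.]
```

View pics/g.png

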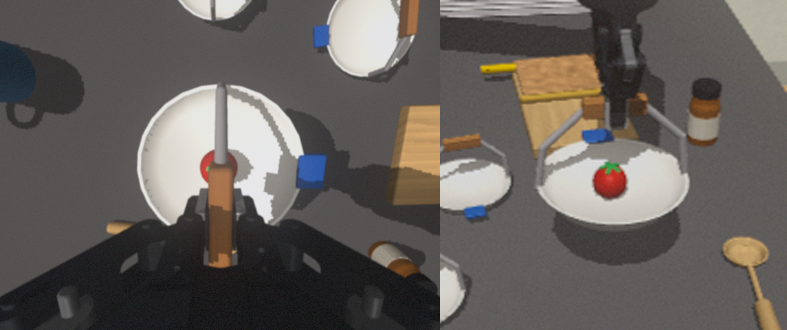

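>>> {"name": "carry_out", "arguments": {
  "motion": [0, 0, 0, 0, 3, 0, 0, 0, 0, 0, 0, 9, 0.2, 0, 0, 0, 0, 0, 18, 0.5, 0, 0, 0, 0, 0, 30, 0.8, 0, 0, 0, 0, 0, 44, 1.2, 0]
}}

```text
t: 15.0
position: [609.7, -107.2, 214.9]
tool_rot: [[0.0, -0.071, 0.998], [0.0, 0.998, 0.071], [-1.0, 0.0, 0.0]]
force: [-0.2, 0.3, -3.1]
gripper_width: 12.8
```

>>> {"name": "carry_out", "arguments": {
  "motion": [0, 0, 0, 0, 14, 0.4, 0, 0, 0, 0, 0, 28, 0.8, 0, 0, 0, 0, 0, 42, 1.2, 0, 0, 0, 0, 0, 56, 1.6, 0, 0, 0, 0, 0, 70, 2, 0]
}}

```text
t: 15.62
position: [606.7, -37.3, 214.9]
tool_rot: [[0.0, -0.071, 0.998], [0.0, 0.998, 0.071], [-1.0, 0.0, 0.0]]
force: [0.3, 0.1, -2.8]
gripper_width: 13.0
```

>>> {"name": "carry_out", "arguments": {
  "motion": [0, 0, 0, 0, 14, 0.4, 0, 0, 0, 0, 0, 28, 0.8, 0, 0, 0, 0, 0, 42, 1.2, 0, 0, 0, 0, 0, 56, 1.6, 0, 0, 0, 0, 0, 70, 2, 0]
}}

```text
t: 16.25
position: [603.8, 32.7, 214.9]
tool_rot: [[0.0, -0.07, 0.998], [0.0, 0.998, 0.07], [-1.0, 0.0, 0.0]]
force: [0.7, 0.1, -3.1]
gripper_width: 12.8
```

>>> {"name": "carry_out", "arguments": {
  "motion": [0, 0, 0, 0, 14, 0.4, 0, 0, 0, 0, 0, 28, 0.8, 0, 0, 0, 0, 0, 42, 1.2, 0, 0, 0, 0, 0, 56, 1.6, 0, 0, 0, 0, 0, 70, 2, 0]
}}

```text
t: 16.88
position: [600.9, 102.6, 214.9]
tool_rot: [[0.0, -0.07, 0.998], [0.0, 0.998, 0.07], [-1.0, 0.0, 0.0]]
force: [0.0, 0.4, -2.4]
gripper_width: 12.7
```

>>> {"name": "carry_out", "arguments": {
  "motion": [0, 0, 0, 0, 14, 0.4, 0, 0, 0, 0, 0, 28, 0.8, 0, 0, 0, 0, 0, 42, 1.2, 0, 0, 0, 0, 0, 56, 1.6, 0, 0, 0, 0, 0, 70, 2, 0]
}}

```text
t: 17.5
position: [597.9, 172.6, 214.9]
tool_rot: [[0.0, -0.07, 0.998], [-0.0, 0.998, 0.07], [-1.0, -0.0, 0.0]]
force: [-0.6, -0.9, -2.3]
gripper_width: 13.3
```

>>> {"name": "carry_out", "arguments": {
  "motion": [0, 0, 0, 0, 14, 0.4, 0, 0, 0, 0, 0, 28, 0.8, 0, 0, 0, 0, 0, 42, 1.2, 0, 0, 0, 0, 0, 56, 1.6, 0, 0, 0, 0, 0, 70, 2, 0]
}}

```text
t: 18.12
position: [595.0, 242.6, 214.9]
tool_rot: [[-0.0, -0.07, 0.998], [0.0, 0.998, 0.07], [-1.0, 0.0, -0.0]]
force: [0.5, -0.4, -2.9]
gripper_width: 13.2
```

>>> {"name": "carry_out", "arguments": {
  "motion": [0, 0, 0, 0, 14, 0.4, 0, 0, 0, 0, 0, 26, 0.7, 0, 0, 0, 0, 0, 36, 1, 0, 0, 0, 0, 0, 44, 1.2, 0, 0, 0, 0, 0, 50, 1.3, 0]
}}

```text
t: 18.75
position: [592.8, 292.0, 214.8]
tool_rot: [[-0.0, -0.07, 0.998], [-0.0, 0.998, 0.07], [-1.0, -0.0, -0.0]]
force: [-0.1, -0.4, -2.6]
gripper_width: 12.9
```

>>> {"name": "carry_out", "arguments": {
  "motion": [0, 0, 0, 0, 4, 0.1, 0, 0, 0, 0, 0, 7, 0.2, 0, 0, 0, 0, 0, 9, 0.2, 0, 0, 0, 0, 0, 10, 0.2, 0, 0, 0, 0, 0, 10.4, 0.2, 0]
}}

```text
t: 19.38
position: [592.3, 301.9, 214.9]
tool_rot: [[0.0, -0.07, 0.998], [-0.0, 0.998, 0.07], [-1.0, -0.0, 0.0]]
force: [0.2, 0.3, -3.1]
gripper_width: 12.7
```

```bash
python3 - <<'E'
from h import *
s=robot.sense();print(s['position'],s['qpos'])
goto((592.4,301.6,223),185.8)
E
```

```text
[592.3 301.9 214.9] [ 0.8  0.4 -0.1  0.  -1.2 -2.3]
t 19.375 turn [-91.8  -0.    0. ] shift [-0.1 -0.3  0.1] width 12.698441465782693 F [ 0.2  0.3 -3.1]
```

>>> {"name": "carry_out", "arguments": {
  "motion": [-1, 0, 0, 0, 0, 0, 0, -3, 0, 0, 0, 0, 0, 0, -6, 0, 0, 0, 0, 0, 0, -10, 0, 0, 0, 0, 0, 0, -15, 0, 0, 0, 0, 0, 0]
}}

```text
t: 20.0
position: [592.3, 302.0, 214.9]
tool_rot: [[0.0, -0.33, 0.944], [0.0, 0.944, 0.33], [-1.0, 0.0, 0.0]]
force: [0.3, 0.3, -3.4]
gripper_width: 12.7
```

>>> {"name": "carry_out", "arguments": {
  "motion": [-5, 0, 0, 0, 0, 0, 0, -10, 0, 0, 0, 0, 0, 0, -15, 0, 0, 0, 0, 0, 0, -20, 0, 0, 0, 0, 0, 0, -25, 0, 0, 0, 0, 0, 0]
}}

```text
t: 20.62
position: [592.3, 301.9, 214.9]
tool_rot: [[0.0, -0.698, 0.716], [-0.0, 0.716, 0.698], [-1.0, -0.0, 0.0]]
force: [0.7, 0.0, -4.0]
gripper_width: 12.9
```

>>> {"name": "carry_out", "arguments": {
  "motion": [-5, 0, 0, 0, 0, 0, 0, -10, 0, 0, 0, 0, 0, 0, -15, 0, 0, 0, 0, 0, 0, -20, 0, 0, 0, 0, 0, 0, -25, 0, 0, 0, 0, 0, 0]
}}

```text
t: 21.25
position: [592.3, 301.9, 214.9]
tool_rot: [[-0.0, -0.935, 0.354], [-0.0, 0.354, 0.935], [-1.0, 0.0, -0.0]]
force: [-0.5, -0.8, -4.1]
gripper_width: 12.9
```

>>> {"name": "carry_out", "arguments": {
  "motion": [-5, 0, 0, 0, 0, 0, 0, -10, 0, 0, 0, 0, 0, 0, -14, 0, 0, 0, 0, 0, 0, -18, 0, 0, 0, 0, 0, 0, -21, 0, 0, 0, 0, 0, 0]
}}

```text
t: 21.88
position: [592.3, 301.9, 214.9]
tool_rot: [[0.0, -1.0, -0.004], [0.0, -0.004, 1.0], [-1.0, -0.0, 0.0]]
force: [-0.4, 0.1, -4.1]
gripper_width: 12.7
```

>>> {"name": "carry_out", "arguments": {
  "motion": [-2.5, 0, 0, 0, 0, 0, 0, -4.3, 0, 0, 0, 0, 0, 0, -5.3, 0, 0, 0, 0, 0, 0, -5.8, 0, 0, 0, 0, 0, 0, -5.8, 0, 0, 0, 0, 0, 0]
}}

```text
t: 22.5
position: [592.2, 302.0, 214.9]
tool_rot: [[-0.0, -0.995, -0.102], [-0.0, -0.102, 0.995], [-1.0, 0.0, -0.0]]
force: [0.4, 0.6, -3.6]
gripper_width: 13.2
```

```bash
python3 - <<'E'
from h import *
import pickle
goto((592.4,301.6,223),185.8)
d={n:shot(n) for n in('side','top','wrist')}
pickle.dump(d,open('c1.pkl','wb'))
S,T,W=d['side'],d['top'],d['wrist']
def blob(c,lo,hi):
    m=cv2.inRange(cv2.cvtColor(c['pixels'],cv2.COLOR_BGR2HSV),lo,hi)
    k,l,st,ce=cv2.connectedComponentsWithStats(m)
    return [(st[i].tolist(),ce[i].round(1)) for i in range(1,k) if st[i,4]>30]
for n in d: print(n,'blue',blob(d[n],(105,150,40),(125,255,255)),'\n red',blob(d[n],(0,150,50),(4,255,255)),'\n yellow',blob(d[n],(22,200,80),(32,255,255)))
L=np.array([592.4,301.6,0]);a=np.radians(185.8);u=np.array([np.cos(a),np.sin(a),0])
for n in d: print(n,'exp lip',proj(d[n],L+88*u+[0,0,139]),'tom',proj(d[n],L+[0,0,137]))
a=S['pixels'][100:300,180:420];
cv2.imwrite('pics/h.png',np.hstack([cv2.resize(a,(400,330),interpolation=cv2.INTER_CUBIC),cv2.resize(W['pixels'],(400,330))]))
E
```

```text
t 22.5 turn [ 0. -0. -0.] shift [-0.1 -0.1 -0.4] width 13.177433106595355 F [ 0.4  0.6 -3.6]
side blue [([273, 155, 9, 7, 53], array([276.9, 158. ])), ([254, 269, 13, 7, 69], array([259.8, 271.8])), ([214, 339, 15, 10, 121], array([220.5, 343.5]))] 
 red [([305, 151, 8, 12, 68], array([309. , 156.5]))] 
 yellow [([264, 187, 19, 5, 77], array([273. , 188.9]))]
top blue [([102, 276, 20, 15, 258], array([111.7, 283.1])), ([295, 301, 10, 13, 100], array([299.4, 307. ])), ([397, 332, 9, 13, 106], array([400.8, 338. ]))] 
 red [([103, 230, 20, 14, 160], array([113.7, 237.2]))] 
 yellow []
wrist blue [([433, 225, 42, 49, 1732], array([453.3, 248.7]))] 
 red [] 
 yellow []
side exp lip (np.float64(276.2103544393681), np.float64(157.67948446025798)) tom (np.float64(309.83279501254094), np.float64(155.88465517023766))
top exp lip (np.float64(111.63594946939443), np.float64(284.8592215230128)) tom (np.float64(110.36258494164022), np.float64(236.57898442648607))
wrist exp lip (np.float64(457.6953990039853), np.float64(247.94094606085852)) tom (np.float64(321.85388251087204), np.float64(246.96597207849004))
```

View pics/h.png

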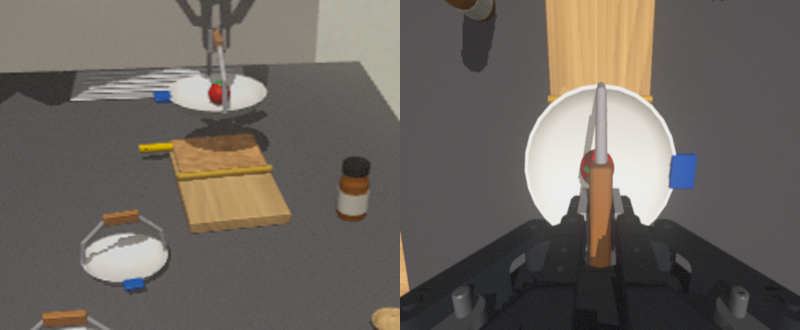

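>>> {"name": "carry_out", "arguments": {
  "motion": [0, 0, 0, 0, 0, 0, 0, 0, 0, 0, 0, 0, 0, 0, 0, 0, 0, 0, 0, 0, 0, 0, 0, 0, 0, 0, 0, 0, 0, 0, 0, 0, 0, 0, 0]
}}

```text
t: 23.28
position: [592.3, 302.0, 214.9]
tool_rot: [[-0.0, -0.995, -0.102], [-0.0, -0.102, 0.995], [-1.0, 0.0, -0.0]]
force: [-1.0, 0.4, -2.3]
gripper_width: 12.9
```

```bash
python3 - <<'E'
from h import *
S,T=shot('side'),shot('top')
def red(c):
    m=cv2.inRange(cv2.cvtColor(c['pixels'],cv2.COLOR_BGR2HSV),(0,150,50),(4,255,255))
    k,l,st,ce=cv2.connectedComponentsWithStats(m);return ce[1+np.argmax(st[1:,4])]
a,b=red(T),red(S);print(a,b,tri(T,a,S,b))
s=robot.sense();print(s['position'],s['gripper_width'],np.abs(s['dq']).max(),s['t'])
print(robot.finish_job())
E
```

```text
[113.7 237.2] [309.1 156.3] (array([590.4, 294.2, 139. ]), np.float64(0.9710127001582265))
[592.3 302.  214.9] 12.967531552077112 0.0012211863949483596 23.375
the job is handed in; nothing more can be done
None
```

I folded the leaf over by its peg and carried the large dish with the tomato over the cork. I turned it about 92° and handed the job in at 23.4 s, still gripping it. No verdict was reported.

What the last checks showed:
- **Leaf:** it took a second press. After the first fold the peg looked up to about 6 mm high in the side camera. I then pushed down on it with closed fingers until it stopped at its flat height, under 14 N.
- **Dish position:** the arm is still, with the tool vertical. The grip is at x = 592 mm, y = 302 mm, within 1 mm of my estimate of the leaf's middle. From the lift height, the underside is about 80 mm above the cork.
- **Lip direction:** the lip sat within 2 pixels of its expected place in the fixed cameras and about 4 pixels off in the wrist camera. I found the tool heading of 185.8° from the fold path and the images.
- **Tomato (a small disagreement):** it measured about 8 mm off the dish's axis. The arch hides part of it in the top view, which pulls that number off. The pictures show it in or next to the flat middle, and it did not move over the last second.
- **Bystanders:** the arm stayed clear of the mug, jar and spoon. I did not measure their positions again at the end.

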